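# Square, seat and clamp a plate pair

### The job

Two machined plates were dropped crookedly into the blue clamping nest. Push them into one square pile against the two rear stops and the side stop, then press each end down until you feel the pile is sitting solidly on the nest floor, and let go. Only then swing the clamp's red handle over and fully down onto the pile, and leave it closed, without disturbing the other things on the bench.

Things in the scene. Friction and masses are not known exactly. Their poses are not given: they have to be found in the camera images.
- nest (a point): Blue fixed clamping nest. This point is the centre of its flat seat, on the seat surface, 30 mm above the bench. x axis: to the rear stops and clamp hinge; y axis: to the side stop; z up. The blue block spans x -55 to +105, y -70 to +85 mm, all at seat height. The -x and -y sides of the seat are open and flat.
- rear_stop (a point): Point midway between the faces of the two steel rear stops, 30 mm from the seat centre along the nest's x, 13 mm above the seat. The stops are at y = -32 and +32 mm, each 26 mm wide and 26 mm high above the seat.
- side_stop (a point): Middle of the face of the one steel side stop, 50 mm from the seat centre along the nest's y, 13 mm above the seat. It is 36 mm wide (x) and 26 mm high above the seat.
- lift_bars (a point): Same point as nest. At y = -40 and +40 mm from it two brass lift bars (44 mm along x, 12 mm wide) start 3 to 6 mm proud of the seat and hold the plates up. Each sinks flush against about 4 N of friction when the pile is pressed above it and stays where left; once the pile is on the solid seat the force rises steeply.
- top_plate_center (a point): Loose bright aluminium plate, 60 (x) x 100 (y) x 8 mm, about 0.13 kg, lying askew on the grey plate; a crooked plate jams on the stops if pushed in the middle, so push the lagging end. This is its centre, half-way up. Squared and seated it is at x = 0, y = 0, z = +12 mm in the nest's frame, axes parallel.
- under_plate_center (a point): Loose grey plate of the same size and weight, under the bright one, a few mm off the stops; this is its centre, half-way up. Squared and seated it is at x = 0, y = 0, z = +4 mm in the nest's frame.
- top_left (a point): Point on the top face of the bright plate, 40 mm from its centre towards its +y end. Seated: 16 mm above the nest's seat.
- top_right (a point): Point on the top face of the bright plate, 40 mm from its centre towards its -y end. Seated: 16 mm above the nest's seat.
- clamp (a joint): Angle of the hinged clamp arm, rad: 0 = closed, the arm level, pointing to the nest's -x, its rubber foot (70 mm from the hinge) resting on the seated pile; pi/2 = upright; it starts at 1.8 to 2.05, leaning back away from the pile. Stiff hinge (about 0.2 N m friction): it stays where it is left.
- clamp_hinge (a point): The clamp's hinge line (along the nest's y axis), 70 mm behind the seat's centre and 33 mm above the seat. Its axes are the nest's.
- clamp_grip (a point): Centre of the red handle at the free end of the steel clamp arm, 96 mm from the hinge. The handle is 38 mm long (77 to 115 mm from the hinge), 26 mm wide, 16 mm thick. Push it over from behind (its +x side when open), then down.
- red_bin: Bystander: open red plastic bin 120 x 100 x 55 mm; origin at the centre of its underside.
- scraper: Bystander: screwdriver-like hand scraper, 160 mm long, lying on the bench; leave it alone.
- gauge: Bystander: steel gauge cylinder, 48 mm diameter, 30 mm high, standing; origin at the centre of its underside.
Things that resemble listed ones, but are neither listed nor needed, are in the scene too. Leave any white look-alike of the part that bears nest alone.

How it is judged:
By the outcome, as a careful person would: the job done as asked, in the order asked, and still so for the second after the job is handed in, with the robot touching nothing.
It also fails if it takes over 69 s, if anything falls off the work surface, if the arm or the gripper's body presses on something with over 40 N, if the wrist force passes 120 N, or if a joint passes its speed limit or range.

### The arm

A 6-joint arm with a two-finger parallel gripper is mounted at the origin on the work surface. World frame = base frame: x ahead of the robot, y to its left, z up, the work surface at z = 0. Lengths are in m, angles in rad, forces in N, time in s.
With the tool pointing down it reaches from about 0.375 to 0.825 m from the base axis. Payload 5.5 kg.
Tool frame: the origin (TCP) lies between the finger pads; the fingertips stand 22 mm ahead of it and the grasp point (between the pads) lies 3 mm ahead of it (env.tip_reach is the distance from the TCP to the fingertips, in m); z points along the fingers, y is the direction in which the jaws open and shut (so a half turn about z gives the same grasp; the last joint's range is limited). The gripper opens to 85 mm and grips with 20 to 120 N. Pads are 22 mm wide; open, the fingers measure 114 mm over their backs; the gripper's body (76 mm by 85 mm) begins 54 mm behind the grasp point. The pads swing forward as they close: fully open they stand 13 mm farther back than shut.
Start: joints at [-1.286, 0.314, -0.047, 1.21, 0, 1.571], TCP at [0.169, -0.576, 0.253] pointing down, gripper open.
Joint ranges: [-2.67, 2.67], [-0.69, 1.73], [-1.03, 1.25], [-2.08, 2.16], [-1.42, 1.45], [-3.14, 3.14]. Speed limits (rad/s): [2.39, 2.39, 3.01, 3.14, 3.14, 3.14].

### API

Orientations are given as a rotation vector (axis times angle).
In Python, from station import env gives the robot as it stands. The module is installed in compiled form; this text tells all that it offers.
- The arm moves only by the shell command python3 -m pendant 'ROWS'. ROWS is a JSON object of lists of equal length, an entry for each row: "fingers": the finger opening in mm, from 0 to 85.4; "xyz": the shift along the tool's x, y, z each as a share of 150 mm, from -1 to 1, a list of three; "roll": the turn about the tool's z as a share of 60 degrees, from -1 to 1. In form: {"fingers": [fingers, ...], "xyz": [[x, y, z], ...], "roll": [roll, ...]}. A call has 1 to 20 rows; each row shifts and turns the pose as measured when the row begins, along the tool's axes as they then stand; what a row does not reach is not made up. A row lasts 1/8 s, in which the tool goes at most 62.5 mm and 10.7 degrees, less where a joint would pass 70% of its speed; a pose out of reach is approached as far as the arm can. A call with a number of a shift or a turn outside -1 to 1 is refused whole. A call with a gripper value outside its range is refused whole. The fingers move at their own pace and stop on an object; the grip force is fixed at half the most. Time passes only in rows, so rows that do not move let the fingers close. It gives the time, the measured TCP pose, the force and the opening at its end, in the units of the state.
- env.sense(): the state, without advancing time (a new reading comes with each control period).
- env.capture(name): name is "scene" or "top"; returns a dict with "pixels" (420x560x3 uint8, red, green, blue), "fx", "fy", "cx", "cy" (pixels), "extrinsics" (4x4, takes a point from camera to world coordinates). Camera axes: x right, y down, z forward; pixel columns grow to the right and rows downward; lengths in m; the calibration is good to about 2 mm. A picture is of the moment at which its call begins. There is no depth.
- env.sign_off(): hands the job in, once; it reports no verdict.
The state is a dict: "t": time; "qpos": joint angles; "qvel": joint speeds; "joint_efforts": joint torques, N m; "eef_pos": TCP position; "tool_rot": TCP orientation; "ft_force": force on the tool from outside, world axes, zero at the start; "ft_torque": the same for the moment, N m; "grip_width": opening from 0.0 (shut) to 1.0 (fully open).
Only numpy, scipy, OpenCV 4.12 (cv2) and the standard library are available. Lean on these libraries where they do the work, as an engineer would, in place of code of your own. Each camera call takes 0.05 s, during which the arm holds its last target.

## Working session

There is one attempt and no reset: what is moved stays moved. The work goes in short steps, Python scripts to look and compute and a shell command to move; the robot and the scene stay as the last step left them, time stands still between calls to the robot, and variables do not carry over. Pictures are saved under pics/ and viewed, and the job is handed in when it is done.

```bash
mkdir -p pics; python3 - <<'E'
from station import env
import cv2,json
s=env.sense(); print({k:(v.tolist() if hasattr(v,'tolist') else v) for k,v in s.items()}, env.tip_reach)
for n in("scene","top"):
    c=env.capture(n); cv2.imwrite(f"pics/{n}0.png",c["pixels"][:,:,::-1]); print(n,c["fx"],c["fy"],c["cx"],c["cy"],c["extrinsics"])
E
```

```text
{'t': 0.0, 'qpos': [-1.2859995857153979, 0.31424501795259246, -0.048082088854177335, 1.2102009240115321, 1.7037625635250068e-05, 1.5707968681677542], 'qvel': [-0.002371281417517833, 0.0009670376801041911, -0.00021817602209841836, -0.0010622627096414435, 0.0013469320448393615, 0.0004216429524428035], 'joint_efforts': [0.0016077568579930812, -53.95927548408508, 33.974525928497314, 0.019113493035547435, 0.00015210723177006003, -3.4447623420419404e-06], 'eef_pos': [0.1684294858042096, -0.5753071800280731, 0.2524218295218143], 'tool_rot': [-3.10809582081876, -0.4456028573848916, 0.0003593504192373393], 'ft_force': [-0.43318805401827654, -0.5204200530261054, 0.02575436862740655], 'ft_torque': [-0.015821333741826517, 0.012596929805794226, -0.016698786784291646], 'grip_width': 0.9977590971700808} 0.022
scene 498.42843587228924 498.42843587228924 272.4606590744349 208.79786915550517 [[-0.46140754  0.64877502 -0.6051397   1.32215714]
 [ 0.88718722  0.33848045 -0.31357587  0.39726507]
 [ 0.00138776 -0.68155848 -0.73176233  1.02613839]
 [ 0.          0.          0.          1.        ]]
top 478.207631088141 478.207631088141 280.77948773503334 212.80299272920195 [[ 0.02658583 -0.99542062  0.09182038  0.45055817]
 [-0.99948656 -0.02811239 -0.01537211 -0.00716085]
 [ 0.01788301 -0.09136456 -0.99565693  1.06968848]
 [ 0.          0.          0.          1.        ]]
```

View pics/scene0.png

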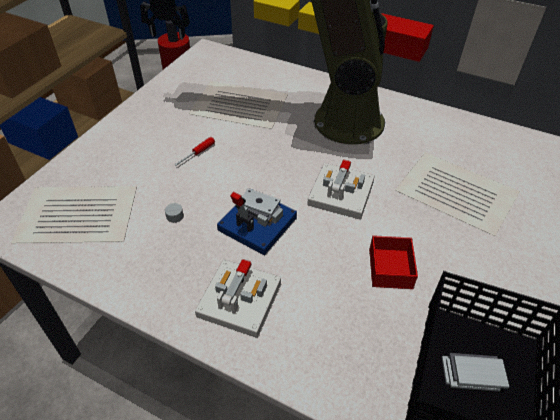

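View pics/top0.png

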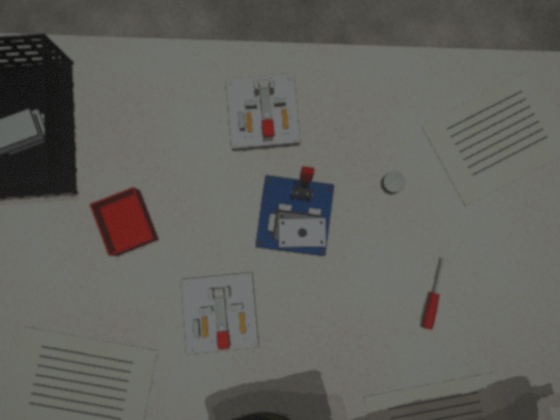

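The blue nest is near (297,215) in the top view, with the clamp handle at (307,174) leaning back. The white look-alikes are at (263,112) and (220,313), the gauge at (393,182), and the bin at (124,221). I'll enlarge the nest.

```bash
python3 - <<'E'
import cv2
a=cv2.imread("pics/top0.png")[160:265,240:350]; cv2.imwrite("pics/top0c.png",cv2.convertScaleAbs(cv2.resize(a,None,fx=5.6,fy=5.6,interpolation=cv2.INTER_CUBIC),alpha=1.5))
a=cv2.imread("pics/scene0.png")[175:260,205:310]; cv2.imwrite("pics/scene0c.png",cv2.convertScaleAbs(cv2.resize(a,None,fx=7,fy=7,interpolation=cv2.INTER_CUBIC),alpha=1.3))
E
```

```text
(no output)
```

View pics/top0c.png

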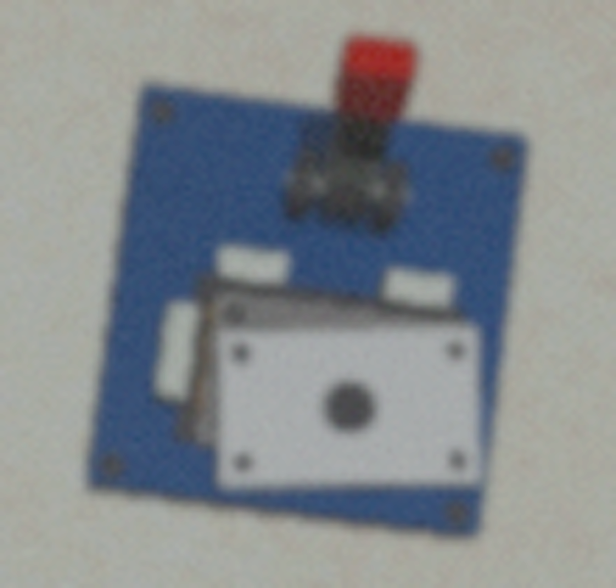

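View pics/scene0c.png

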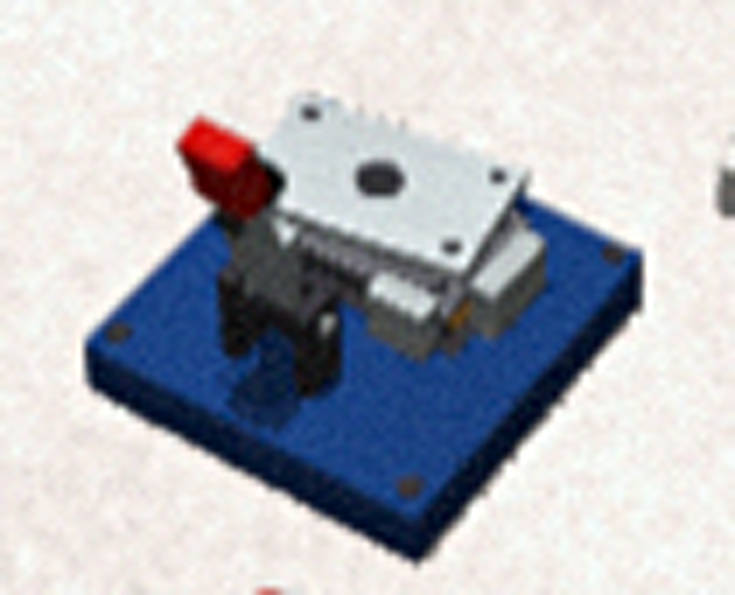

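```bash
cat > h.py <<'E'
import numpy as np,json,os
from station import env
import cv2
def cam(n,save=None):
    c=env.capture(n); 
    if save: cv2.imwrite(f"pics/{save}.png",c["pixels"][:,:,::-1])
    return c
C={"scene":(498.42843587228924,272.4606590744349,208.79786915550517,np.array([[-0.46140754,0.64877502,-0.6051397,1.32215714],[0.88718722,0.33848045,-0.31357587,0.39726507],[0.00138776,-0.68155848,-0.73176233,1.02613839],[0,0,0,1]])),
"top":(478.207631088141,280.77948773503334,212.80299272920195,np.array([[0.02658583,-0.99542062,0.09182038,0.45055817],[-0.99948656,-0.02811239,-0.01537211,-0.00716085],[0.01788301,-0.09136456,-0.99565693,1.06968848],[0,0,0,1]]))}
def ray(n,u,v,z):
    f,cx,cy,T=C[n]; d=T[:3,:3]@np.array([(u-cx)/f,(v-cy)/f,1]); o=T[:3,3]; return o+d*(z-o[2])/d[2]
def proj(n,p):
    f,cx,cy,T=C[n]; q=T[:3,:3].T@(np.asarray(p)-T[:3,3]); return np.array([f*q[0]/q[2]+cx,f*q[1]/q[2]+cy])
def cropz(n,u0,v0,s,pts,z):
    return np.array([ray(n,(a+.5)/s-.5+u0,(b+.5)/s-.5+v0,z) for a,b in pts])
def fit(loc,w):  # 2D rigid
    l=np.array(loc);w=np.array(w)[:,:2];lc=l.mean(0);wc=w.mean(0);H=(l-lc).T@(w-wc)
    th=np.arctan2(H[0,1]-H[1,0],H[0,0]+H[1,1]);R=np.array([[np.cos(th),-np.sin(th)],[np.sin(th),np.cos(th)]])
    t=wc-R@lc; return th,t,np.linalg.norm(w-(l@R.T+t),axis=1)
E
python3 - <<'E'
from h import *
np.set_printoptions(precision=4,suppress=True)
wt=cropz("top",240,160,5.6,[(148,85),(527,133),(480,537),(90,488)],.03)
ws=cropz("scene",205,175,7,[(87,345),(418,530),(642,260)],.03)
a=fit([(.105,.085),(.105,-.07),(-.055,-.07),(-.055,.085)],wt);print(a)
b=fit([(.105,-.07),(.105,.085),(-.055,.085)],ws);print(b)
th=a[0];t=(a[1]+b[1])/2;th=(a[0]+b[0])/2
R=np.array([[np.cos(th),-np.sin(th)],[np.sin(th),np.cos(th)]])
p=cropz("top",240,160,5.6,[(215,333),(477,323),(482,485),(219,488),(349,407)],.049)
print("bright",(p[:,:2]-t)@R*1e3)
p=cropz("top",240,160,5.6,[(240,352),(456,350),(457,460),(243,462)],.049);print(((p[:,:2]-t)@R*1e3))
p=cropz("top",240,160,5.6,[(205,285),(183,438),(466,315)],.041);print("grey",(p[:,:2]-t)@R*1e3)
p=cropz("top",240,160,5.6,[(287,283),(219,280),(386,303),(452,308),(200,303),(190,402)],.056);print("stops",(p[:,:2]-t)@R*1e3)
p=cropz("scene",205,175,7,[(305,100),(525,175),(458,275),(380,180)],.049);print("bright sc",(p[:,:2]-t)@R*1e3)
E
```

```text
(np.float64(-0.10157988361748897), array([ 0.5173, -0.0598]), array([0.0028, 0.0022, 0.0018, 0.0011]))
(np.float64(-0.11402831270584673), array([ 0.5211, -0.0552]), array([0.0029, 0.0011, 0.0034]))
bright [[  7.5334  41.2492]
 [ 24.9312 -57.6903]
 [-36.2519 -67.3626]
 [-50.8465  31.7885]
 [-13.6136 -13.2392]]
[[  1.6109  30.804 ]
 [ 13.5548 -51.0159]
 [-28.0991 -56.7066]
 [-39.833   24.061 ]]
grey [[ 26.0573  47.5614]
 [-33.5505  47.9708]
 [ 28.2025 -53.8707]]
stops [[ 29.5959  16.6793]
 [ 27.2199  42.4714]
 [ 27.1321 -21.673 ]
 [ 28.6473 -46.8376]
 [ 17.5364  48.4456]
 [-20.2774  47.1145]]
bright sc [[-34.4466 -63.0194]
 [-48.2782  32.3488]
 [  9.9966  40.0131]
 [-14.6991 -13.0717]]
```

```bash
cat > plan.py <<'E'
import sys
from h import *
from scipy.spatial.transform import Rotation as Rn
np.set_printoptions(precision=4,suppress=True)
T0=np.array([0.5190,-0.0578]);TH=-0.107
if os.path.exists("nest.json"):
    j=json.load(open("nest.json"));T0=np.array(j[:2]);TH=j[2]
def w2n(p):
    c,s=np.cos(TH),np.sin(TH);d=np.array(p[:2])-T0
    return np.array([c*d[0]+s*d[1],-s*d[0]+c*d[1],p[2]-.03])*1e3
def n2w(n):
    c,s=np.cos(TH),np.sin(TH);n=np.array(n)/1e3
    return np.array([T0[0]+c*n[0]-s*n[1],T0[1]+s*n[0]+c*n[1],n[2]+.03])
def main():
    s=env.sense();p=s["eef_pos"];R=Rn.from_rotvec(s["tool_rot"]).as_matrix()
    ax=np.arctan2(R[1,1],R[0,1])-TH-np.pi/2  # tool y vs nest y
    ax=(ax+np.pi/2)%np.pi-np.pi/2
    c,sn=np.cos(TH),np.sin(TH);N=np.array([[c,-sn,0],[sn,c,0],[0,0,1]])
    print("t",round(s["t"],2),"TCP nest mm",w2n(p),"tip z nest",w2n(p)[2]-22,"F nest",N.T@np.array(s["ft_force"]),"w",round(s["grip_width"],3))
    print("yaw err deg (tool y - nest y)",np.degrees(ax),"nest axes in tool: x",R.T@N[:,0],"y",R.T@N[:,1],"z",R.T@N[:,2])
    if len(sys.argv)>3:
        g=np.array([float(a) for a in sys.argv[1:4]]) # nest TCP mm
        d=n2w(g)-np.array(p); print("shares",R.T@d/.15,"len mm",np.linalg.norm(d)*1e3,"roll share now",np.degrees(ax)/60)
if __name__=="__main__": main()
E
python3 plan.py -85 -5 120
```

```text
t 0.1 TCP nest mm [-293.2986 -552.0385  222.504 ] tip z nest 200.50399148446274 F nest [ 0.1755  0.8787 -0.6512] w 1.001
yaw err deg (tool y - nest y) 22.44568058491194 nest axes in tool: x [ 0.9242  0.3818 -0.0006] y [ 0.3818 -0.9242  0.0015] z [-0.     -0.0016 -1.    ]
shares [ 2.6759 -2.8394  0.6878] len mm 594.2612858195042 roll share now 0.374094676415199
```

```bash
python3 -m pendant '{"fingers":[60,60,60,60,60,60,60,60,60,60],"xyz":[[0.22,-0.23,0],[0.22,-0.23,0],[0.22,-0.23,0],[0.22,-0.23,0],[0.22,-0.23,0],[0.22,-0.23,0],[0.22,-0.23,0],[0.22,-0.23,0],[0.22,-0.23,0],[0.22,-0.23,0]],"roll":[0,0,0,0,0,0,0,0,0,0]}'; python3 plan.py -85 -5 120
```

```text
t: 1.35
eef_pos: [0.3924, -0.1402, 0.25]
tool_rot: [-3.106, -0.434, 0.002]
ft_force: [0.8, -0.8, 1.0]
grip_width: 0.704
t 1.35 TCP nest mm [-117.118   -95.4952  219.9973] tip z nest 197.99727943863354 F nest [ 0.8666 -0.7189  1.0331] w 0.704
yaw err deg (tool y - nest y) 22.030802520195564 nest axes in tool: x [ 0.927   0.3751 -0.0024] y [ 0.3751 -0.927   0.0051] z [-0.0003 -0.0056 -1.    ]
shares [ 0.425  -0.4752  0.6692] len mm 138.63765084737994 roll share now 0.36718004200325943
```

```bash
python3 -m pendant '{"fingers":[60,60,60,60,60,60],"xyz":[[0.14,-0.16,0],[0.14,-0.16,0],[0.14,-0.16,0],[0,0,0.2],[0,0,0.2],[0,0,0.2]],"roll":[0,0,0,0.125,0.125,0.125]}'; python3 plan.py -85 -5 40
```

```text
t: 2.1
eef_pos: [0.436, -0.0478, 0.1591]
tool_rot: [-3.13, 0.179, -0.002]
ft_force: [0.5, 0.3, 0.4]
grip_width: 0.703
t 2.1 TCP nest mm [-83.5387   1.0349 129.0544] tip z nest 107.05440010861358 F nest [0.4631 0.3553 0.4185] w 0.703
yaw err deg (tool y - nest y) -0.4208931656553674 nest axes in tool: x [ 1.     -0.0073  0.0011] y [-0.0074 -0.9999  0.007 ] z [ 0.001 -0.007 -1.   ]
shares [-0.0101  0.0444  0.5934] len mm 89.2706080495608 roll share now -0.007014886094256123
```

```bash
python3 -m pendant '{"fingers":[60,60,60,60,60],"xyz":[[-0.01,0.044,0.25],[0,0,0.25],[0,0,0.2],[0,0,0.13],[0,0,0]],"roll":[0,0,0,0,0]}'; python3 plan.py -85 -5 -8; python3 - <<'E'
from h import *
c=cam("scene");a=c["pixels"][:,:,::-1][150:270,195:335];cv2.imwrite("pics/s1.png",cv2.convertScaleAbs(cv2.resize(a,None,fx=5.6,fy=5,interpolation=cv2.INTER_CUBIC),alpha=1.3))
E
```

```text
t: 2.72
eef_pos: [0.4303, -0.053, 0.0279]
tool_rot: [-3.129, 0.178, 0.007]
ft_force: [0.7, 0.2, -0.3]
grip_width: 0.701
t 2.73 TCP nest mm [-88.7015  -4.6749  -2.0731] tip z nest -24.073103632157704 F nest [ 0.6981  0.2914 -0.2983] w 0.701
yaw err deg (tool y - nest y) -0.37982787761292613 nest axes in tool: x [ 1.     -0.0066 -0.0049] y [-0.0066 -1.      0.007 ] z [-0.005 -0.007 -1.   ]
shares [0.0249 0.0023 0.0394] len mm 6.995327202095246 roll share now -0.006330464626882102
```

View pics/s1.png

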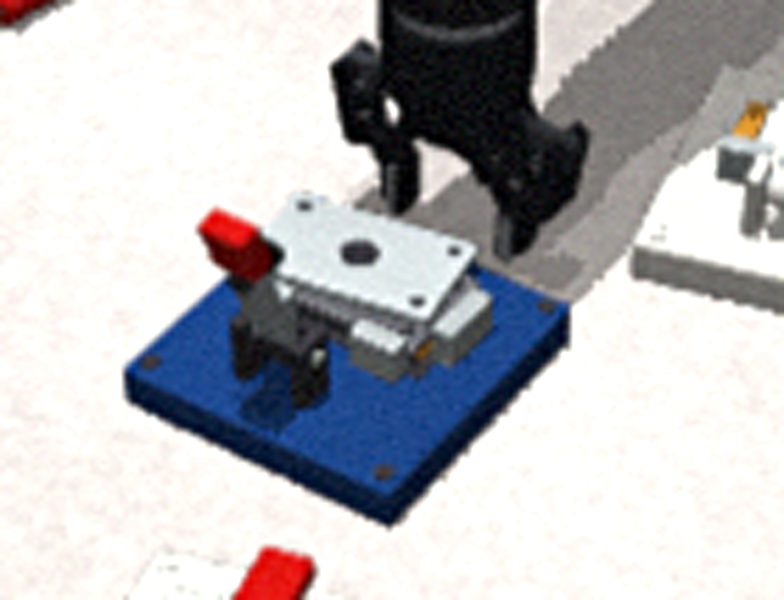

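The fingers, 60 mm apart, stand clear behind the nest. The crop shows them at (400,200) and (515,235). Next I'll feel for the bench to calibrate the tip height at this opening.

```bash
for i in 1; do python3 -m pendant '{"fingers":[60,60],"xyz":[[0,0,0.02],[0,0,0.02]],"roll":[0,0]}'; done; python3 plan.py | head -1;  python3 -m pendant '{"fingers":[60,60],"xyz":[[0,0,0.02],[0,0,0.02]],"roll":[0,0]}';python3 plan.py | head -1
```

```text
t: 3.02
eef_pos: [0.4326, -0.0532, 0.0242]
tool_rot: [-3.13, 0.178, 0.0]
ft_force: [1.0, 0.2, 0.7]
grip_width: 0.702
t 3.02 TCP nest mm [-86.3494  -4.6796  -5.8227] tip z nest -27.822710494851343 F nest [1.008  0.3133 0.7026] w 0.702
t: 3.28
eef_pos: [0.4336, -0.0533, 0.0187]
tool_rot: [-3.13, 0.178, -0.003]
ft_force: [-0.3, -0.2, -0.2]
grip_width: 0.709
t 3.27 TCP nest mm [-85.3924  -4.6666 -11.2828] tip z nest -33.28280872759086 F nest [-0.2441 -0.2554 -0.2442] w 0.709
```

```bash
python3 -m pendant '{"fingers":[60,60],"xyz":[[0,0,0.015],[0,0,0]],"roll":[0,0]}'|grep -E "eef|force";  python3 -m pendant '{"fingers":[60,60],"xyz":[[0,0,0.015],[0,0,0]],"roll":[0,0]}'|grep -E "eef|force"; python3 -m pendant '{"fingers":[60,60],"xyz":[[0,0,0.015],[0,0,0]],"roll":[0,0]}'|grep -E "eef|force"
```

```text
eef_pos: [0.4336, -0.0533, 0.0172]
ft_force: [-1.4, 1.3, 2.6]
eef_pos: [0.4339, -0.0534, 0.0174]
ft_force: [-0.8, 0.1, -0.5]
eef_pos: [0.4343, -0.0536, 0.0173]
ft_force: [-0.3, 0.6, 0.5]
```

```bash
python3 -m pendant '{"fingers":[60,60,60],"xyz":[[0,0,-0.15],[0,0,-0.062],[0,0,0]],"roll":[0,0,0]}'|grep -E "eef|force"; python3 plan.py -68 -5 19.7
```

```text
eef_pos: [0.4339, -0.0537, 0.049]
ft_force: [0.3, 0.7, 0.5]
t 4.4 TCP nest mm [-85.0338  -5.0217  19.0015] tip z nest -2.9985041364838807 F nest [0.2231 0.7583 0.4615] w 0.701
yaw err deg (tool y - nest y) -0.4314379898919278 nest axes in tool: x [ 1.     -0.0075  0.0031] y [-0.0075 -1.      0.0052] z [ 0.0031 -0.0053 -1.    ]
shares [ 0.1136 -0.001  -0.0043] len mm 17.0481607699704 roll share now -0.0071906331648654625
```

```bash
python3 -m pendant '{"fingers":[60,60,60,60],"xyz":[[0.04,0,0],[0.04,0,0],[0.04,0,0],[0.0,0,0]],"roll":[0,0,0,0]}'|grep -E "eef|force"; python3 plan.py -68 -5 19.7
```

```text
eef_pos: [0.4525, -0.0558, 0.0473]
ft_force: [-0.5, 0.2, 0.1]
t 4.9 TCP nest mm [-66.3161  -5.1617  17.2862] tip z nest -4.713821706580337 F nest [-0.5373  0.1588  0.1483] w 0.702
yaw err deg (tool y - nest y) -0.4361540663521533 nest axes in tool: x [ 1.     -0.0076  0.0011] y [-0.0076 -1.      0.0053] z [ 0.0011 -0.0053 -1.    ]
shares [-0.0112 -0.0011 -0.0161] len mm 2.947566100640561 roll share now -0.007269234439202555
```

```bash
python3 -m pendant '{"fingers":[60,60,60],"xyz":[[0,0,-0.02],[0.03,0,-0.002],[0.03,0,-0.002]],"roll":[0,0,0]}'|grep -E "eef|force"; python3 plan.py|head -1;  python3 -m pendant '{"fingers":[60,60,60],"xyz":[[0.03,0,-0.002],[0.03,0,-0.003],[0.03,0,-0.003]],"roll":[0,0,0]}'|grep -E "eef|force"; python3 plan.py|head -1
```

```text
eef_pos: [0.461, -0.0568, 0.0508]
ft_force: [-0.5, 0.9, -0.2]
t 5.28 TCP nest mm [-57.7397  -5.1845  20.795 ] tip z nest -1.2049955500939156 F nest [-0.5884  0.8471 -0.2332] w 0.701
eef_pos: [0.475, -0.0583, 0.0519]
ft_force: [-1.4, 0.2, -1.1]
t 5.65 TCP nest mm [-43.7379  -5.2318  21.8905] tip z nest -0.10945815153051086 F nest [-1.3913  0.0688 -1.0761] w 0.705
```

```bash
python3 -m pendant '{"fingers":[60,60,60],"xyz":[[0,0,0.015],[0.015,0,0],[0.015,0,0]],"roll":[0,0,0]}'|grep -E "eef|force"; python3 plan.py|head -1;  cat > look.py <<'E'
import sys
from h import *
n=sys.argv[1]
ct=cam("top")["pixels"][:,:,::-1][160:265,240:350];cs=cam("scene")["pixels"][:,:,::-1][165:265,205:310]
a=cv2.convertScaleAbs(cv2.resize(ct,None,fx=5.6,fy=5.6,interpolation=cv2.INTER_CUBIC),alpha=1.5)
b=cv2.convertScaleAbs(cv2.resize(cs,None,fx=6,fy=6,interpolation=cv2.INTER_CUBIC),alpha=1.3)
cv2.imwrite(f"pics/{n}t.png",a);cv2.imwrite(f"pics/{n}s.png",b)
E
python3 look.py p1
```

```text
eef_pos: [0.4763, -0.0585, 0.0487]
ft_force: [-8.1, 1.1, 6.0]
t 6.03 TCP nest mm [-42.4078  -5.3065  18.7243] tip z nest -3.27570916380591 F nest [-8.1245  0.2313  6.0434] w 0.705
```

View pics/p1t.png

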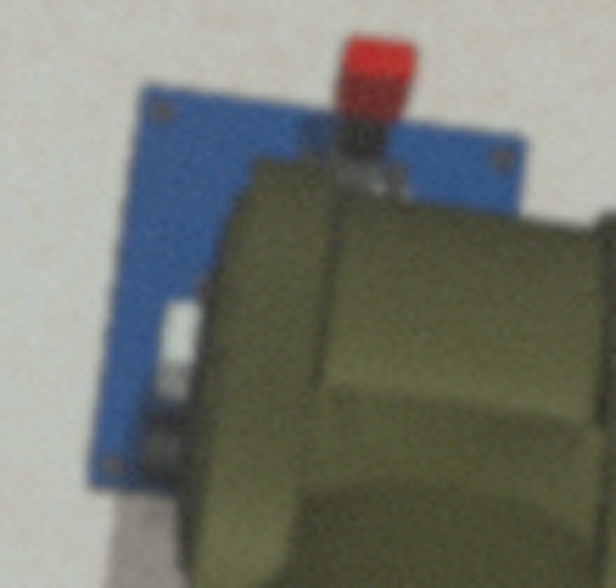

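View pics/p1s.png

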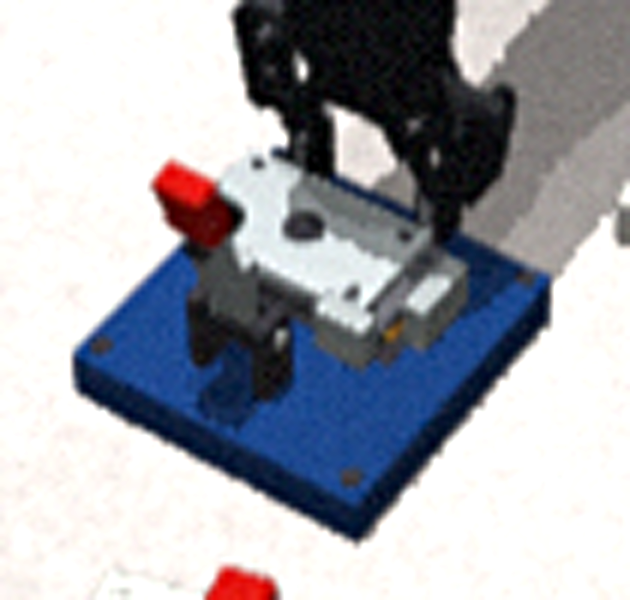

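Both plates now lie nearly parallel against the rear stops. I'll firm up the push, retract, and then push from the -y side.

```bash
python3 -m pendant '{"fingers":[60,60],"xyz":[[0.03,0,-0.005],[0.03,0,-0.003]],"roll":[0,0]}'|grep -E "eef|force"; python3 plan.py|head -1; python3 -m pendant '{"fingers":[60,60,60],"xyz":[[-0.1,0,0],[-0.05,0,-0.2],[0,0,-0.4]],"roll":[0,0,0]}'|grep -E "eef|force"; python3 plan.py 0 -110 80
```

```text
eef_pos: [0.4764, -0.0586, 0.0478]
ft_force: [-10.9, 0.7, 6.3]
t 6.38 TCP nest mm [-42.2873  -5.3853  17.8047] tip z nest -4.195280348526836 F nest [-10.9597  -0.4371   6.3019] w 0.7
eef_pos: [0.4506, -0.0561, 0.1358]
ft_force: [1.1, -0.2, 0.8]
t 6.75 TCP nest mm [-68.2198  -5.6409 105.7837] tip z nest 83.78367330353167 F nest [ 1.0836 -0.1004  0.7911] w 0.7
yaw err deg (tool y - nest y) -0.4087156127097969 nest axes in tool: x [ 0.9995 -0.0071 -0.0321] y [-0.007  -1.      0.0055] z [-0.0322 -0.0053 -0.9995]
shares [0.4649 0.6934 0.1534] len mm 127.31681128677702 roll share now -0.006811926878496615
```

```bash
python3 -m pendant '{"fingers":[0,0,0,0],"xyz":[[0.08,0.23,0],[0.08,0.23,0],[0.14,0.2,0],[0.14,0.03,0]],"roll":[0,0,0,0]}'|grep -E "eef|force|width"; python3 plan.py -1 -105 30
```

```text
eef_pos: [0.5083, -0.1696, 0.1402]
ft_force: [-0.0, 0.4, 0.1]
grip_width: -0.001
t 7.25 TCP nest mm [   1.2503 -112.2888  110.2216] tip z nest 88.2215655886217 F nest [-0.0817  0.3541  0.149 ] w -0.001
yaw err deg (tool y - nest y) -0.29846955738417646 nest axes in tool: x [ 0.9998 -0.0052 -0.0174] y [-0.0051 -1.      0.0038] z [-0.0174 -0.0037 -0.9998]
shares [-0.0059 -0.0465  0.5352] len mm 80.58343756974845 roll share now -0.004974492623069608
```

```bash
python3 -m pendant '{"fingers":[0,0,0,0],"xyz":[[0,0,0.22],[0,0,0.2],[0,0,0.1],[0,0,0]],"roll":[0,0,0,0]}'|grep -E "eef|force|width"; python3 plan.py -1 -90 25; python3 look.py p2
```

```text
eef_pos: [0.5092, -0.1708, 0.0618]
ft_force: [0.1, -0.3, -0.3]
grip_width: 0.002
t 7.75 TCP nest mm [   2.3247 -113.4268   31.754 ] tip z nest 9.7540310923589 F nest [ 0.1818 -0.2946 -0.2823] w 0.002
yaw err deg (tool y - nest y) -0.39680747959186696 nest axes in tool: x [ 0.9999 -0.0069 -0.0108] y [-0.0069 -1.      0.0024] z [-0.0108 -0.0023 -0.9999]
shares [-0.0228 -0.1559  0.0456] len mm 24.606598764333235 roll share now -0.006613457993197782
```

View pics/p2s.png

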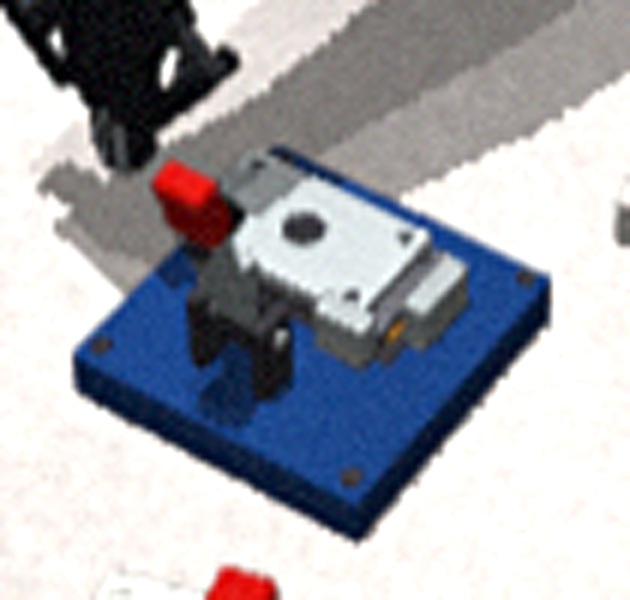

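View pics/p2t.png

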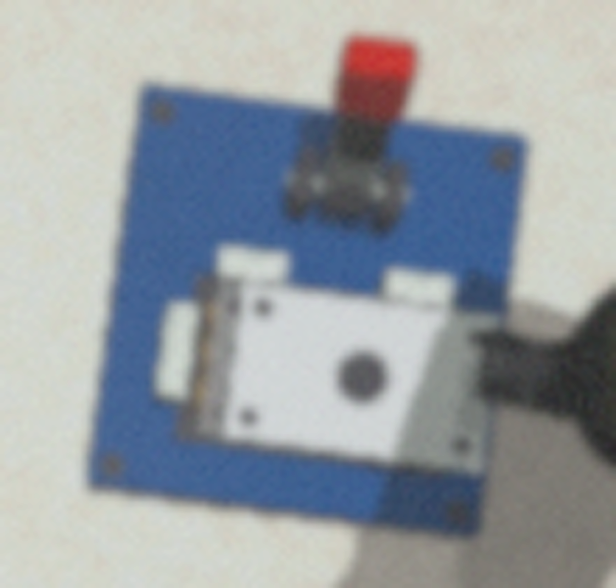

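The bright plate is square to the rear stops and needs about 12 mm of +y. The shut finger is at (500,365), past the -y end of the plates.

```bash
python3 -m pendant '{"fingers":[0,0,0,0],"xyz":[[-0.02,-0.03,0.03],[0,-0.05,0.01],[0,-0.05,0],[0,-0.03,0]],"roll":[0,0,0,0]}'|grep -E "eef|force|width"; python3 plan.py -1 -64 25
```

```text
eef_pos: [0.5119, -0.1457, 0.0594]
ft_force: [0.1, -0.1, 0.2]
grip_width: -0.001
t 8.35 TCP nest mm [  2.3314 -88.1943  29.3725] tip z nest 7.372507741493173 F nest [ 0.0748 -0.1106  0.2374] w -0.001
yaw err deg (tool y - nest y) -0.3884921578996475 nest axes in tool: x [ 1.     -0.0068 -0.0041] y [-0.0068 -1.      0.0013] z [-0.0041 -0.0013 -1.    ]
shares [-0.0232 -0.1611  0.0295] len mm 24.81092280305907 roll share now -0.006474869298327458
```

```bash
python3 -m pendant '{"fingers":[0,0,0,0],"xyz":[[-0.02,0,0.03],[0,-0.04,0],[0,-0.04,0],[0,-0.03,0]],"roll":[0,0,0,0]}'|grep -E "eef|force|width"; python3 plan.py -1 -64 25
```

```text
eef_pos: [0.5108, -0.1283, 0.0548]
ft_force: [0.6, 0.6, 0.4]
grip_width: -0.001
t 8.85 TCP nest mm [ -0.6143 -70.9374  24.7683] tip z nest 2.7682996590070843 F nest [0.4954 0.7024 0.4367] w -0.001
yaw err deg (tool y - nest y) -0.38827993068186567 nest axes in tool: x [ 1.     -0.0068 -0.0038] y [-0.0068 -1.      0.    ] z [-0.0038  0.     -1.    ]
shares [-0.0029 -0.0462 -0.0015] len mm 6.9519616149618635 roll share now -0.006471332178031095
```

```bash
for i in 1; do python3 -m pendant '{"fingers":[0,0],"xyz":[[0,-0.03,0],[0,-0.02,-0.002]],"roll":[0,0]}'|grep -E "force"; python3 plan.py|head -1; python3 -m pendant '{"fingers":[0,0],"xyz":[[0,-0.02,-0.002],[0,-0.02,-0.002]],"roll":[0,0]}'|grep -E "force";python3 plan.py|head -1; done
```

```text
ft_force: [-2.0, -9.1, -0.9]
t 9.1 TCP nest mm [ -0.4991 -64.1863  25.0747] tip z nest 3.074682716555767 F nest [-0.9869 -9.2086 -0.8517] w -0.003
ft_force: [-2.2, -12.8, -1.0]
t 9.35 TCP nest mm [ -0.5322 -63.9763  25.8055] tip z nest 3.8055334261482265 F nest [ -0.8521 -13.0089  -0.9782] w 0.001
```

```bash
python3 -m pendant '{"fingers":[0,0,0,0],"xyz":[[0,0.1,0],[0,0.2,-0.05],[0,0.2,-0.1],[0,0,0]],"roll":[0,0,0,0]}'|grep -E "eef|force|width"; python3 plan.py -70 -5 80; python3 look.py p3
```

```text
eef_pos: [0.503, -0.1973, 0.08]
ft_force: [-0.3, 0.3, -0.8]
grip_width: 0.002
t 9.85 TCP nest mm [  -1.0169 -140.4114   50.0206] tip z nest 28.020635052407847 F nest [-0.3477  0.2869 -0.8153] w 0.002
yaw err deg (tool y - nest y) -0.4962130041587734 nest axes in tool: x [ 1.     -0.0087 -0.0041] y [-0.0087 -0.9999 -0.0146] z [-0.004   0.0147 -0.9999]
shares [-0.4685 -0.8957 -0.2112] len mm 154.8989828211712 roll share now -0.008270216735979557
```

View pics/p3s.png

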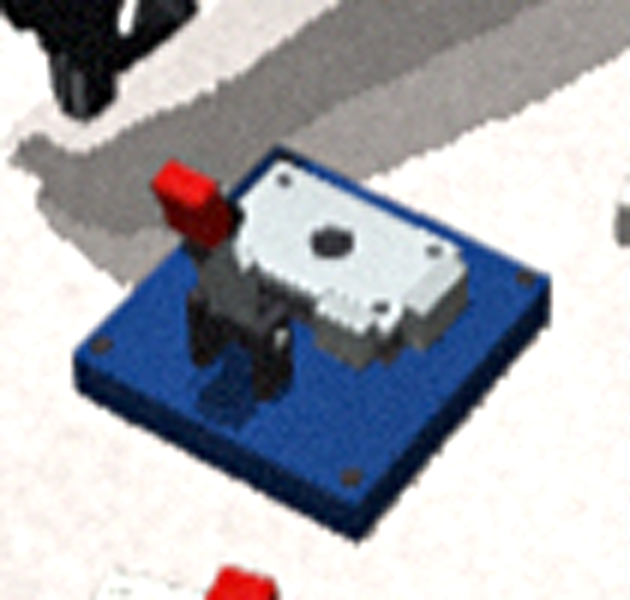

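View pics/p3t.png

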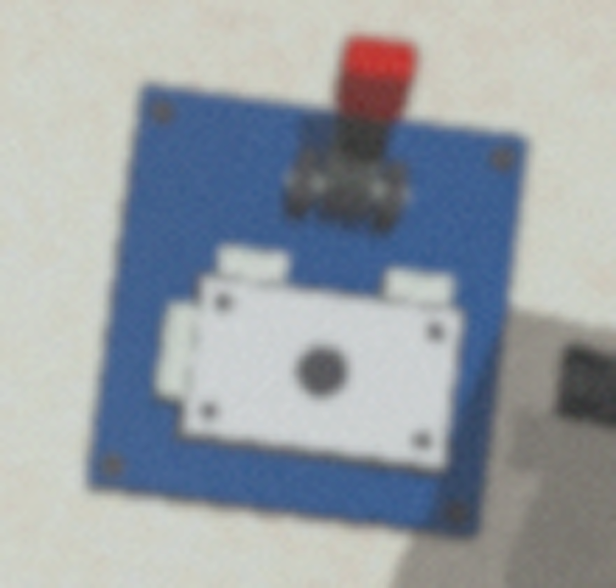

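The pile is squared: the bright plate is flush with the side stop at (195,350) and near the rear stops. I'll repeat the x push with both fingers to confirm.

```bash
python3 -m pendant '{"fingers":[0,0,60,60,60,60,60],"xyz":[[-0.05,0,-0.25],[-0.2,-0.2,-0.05],[-0.2,-0.25,0],[0,-0.25,0],[-0.06,-0.2,0],[0,0,0.1],[0,0,0]],"roll":[0,0,0,0,0,0,0]}'|grep -E "eef|force|width"; python3 plan.py -70 -3 20
```

```text
eef_pos: [0.4355, -0.0447, 0.1049]
ft_force: [0.3, 0.7, -0.7]
grip_width: 0.704
t 10.82 TCP nest mm [-84.3921   4.1604  74.9471] tip z nest 52.94712408495094 F nest [ 0.2488  0.7728 -0.6891] w 0.704
yaw err deg (tool y - nest y) 0.40875213937989724 nest axes in tool: x [ 0.9999  0.0071 -0.013 ] y [ 0.0071 -1.     -0.0033] z [-0.013   0.0032 -0.9999]
shares [0.1004 0.0472 0.3652] len mm 57.25023602140642 roll share now 0.006812535656331621
```

```bash
python3 -m pendant '{"fingers":[60,60,60,60],"xyz":[[0.05,0.03,0.2],[0.04,0.017,0.14],[0,0,0.02],[0.04,0,0]],"roll":[0,0,0,0]}'|grep -E "force"; python3 plan.py -50 -3 20
```

```text
ft_force: [0.1, 0.5, -0.8]
t 11.32 TCP nest mm [-65.1857  -1.8267  20.5834] tip z nest -1.4166139212966264 F nest [ 0.0498  0.5325 -0.8326] w 0.707
yaw err deg (tool y - nest y) 0.47358772574301955 nest axes in tool: x [ 0.9999  0.0083 -0.0132] y [ 0.0082 -1.     -0.0018] z [-0.0132  0.0017 -0.9999]
shares [0.1012 0.0087 0.0026] len mm 15.242110799114492 roll share now 0.007893128762383659
```

```bash
python3 -m pendant '{"fingers":[60,60,60],"xyz":[[0.06,0,0],[0.04,0,0],[0.02,0,0]],"roll":[0,0,0]}'|grep -E "force"; python3 plan.py|head -1;python3 -m pendant '{"fingers":[60,60,60],"xyz":[[0.03,0,0],[0.03,0,0],[0.03,0,0]],"roll":[0,0,0]}'|grep -E "force"; python3 plan.py|head -1
```

```text
ft_force: [0.0, 0.7, -0.1]
t 11.7 TCP nest mm [-43.8482  -1.5366  22.4564] tip z nest 0.4563919454441603 F nest [-0.0411  0.7328 -0.0648] w 0.703
ft_force: [-10.4, 1.1, 7.5]
t 12.07 TCP nest mm [-42.3367  -1.8109  19.6648] tip z nest -2.3351519317585208 F nest [-10.4447  -0.0131   7.4748] w 0.699
```

```bash
python3 -m pendant '{"fingers":[60,60,0,0,0],"xyz":[[-0.12,0,0],[-0.05,0,-0.25],[0,0,-0.1],[0.2,0.12,0],[0.2,0.12,0]],"roll":[0,0,0,0,0]}'|grep -E "force|width"; python3 plan.py -1 -40 55
```

```text
ft_force: [-0.1, 0.3, 0.4]
grip_width: 0.064
t 12.7 TCP nest mm [ -8.193  -37.2087  72.5088] tip z nest 50.508786026316685 F nest [-0.0926  0.2759  0.3605] w 0.064
yaw err deg (tool y - nest y) 0.47177562979335425 nest axes in tool: x [ 0.9993  0.0082 -0.0356] y [ 0.0082 -1.     -0.0022] z [-0.0356  0.0019 -0.9994]
shares [0.0519 0.0188 0.115 ] len mm 19.133423447657922 roll share now 0.007862927163222571
```

```bash
python3 -m pendant '{"fingers":[0,0,0],"xyz":[[0.03,0.015,0.06],[0,0,0.04],[0,0,0]],"roll":[0,0,0]}'|grep -E "force|width"; python3 plan.py -1 -40 46
```

```text
ft_force: [-0.4, -0.5, 0.7]
grip_width: 0.002
t 13.07 TCP nest mm [ -3.6281 -39.9351  56.3014] tip z nest 34.301381514212146 F nest [-0.3527 -0.5497  0.6727] w 0.002
yaw err deg (tool y - nest y) 0.4036578500691731 nest axes in tool: x [ 0.9993  0.007  -0.036 ] y [ 0.007  -1.     -0.0019] z [-0.0361  0.0017 -0.9993]
shares [0.02   0.0004 0.068 ] len mm 10.63152850330373 roll share now 0.006727630834486218
```

```bash
python3 -m pendant '{"fingers":[0,0],"xyz":[[0.018,0,0.05],[0,0,0.02]],"roll":[0,0]}'|grep -E "force"; python3 plan.py|head -1
python3 -m pendant '{"fingers":[0,0],"xyz":[[0,0,0.014],[0,0,0.014]],"roll":[0,0]}'|grep -E "force"; python3 plan.py|head -1
python3 -m pendant '{"fingers":[0,0],"xyz":[[0,0,0.014],[0,0,0.014]],"roll":[0,0]}'|grep -E "force"; python3 plan.py|head -1
```

```text
ft_force: [-0.5, 0.2, 0.8]
t 13.32 TCP nest mm [ -2.2867 -39.2451  45.1994] tip z nest 23.19935537093511 F nest [-0.508   0.1093  0.7561] w 0.003
ft_force: [-0.2, 0.2, 0.4]
t 13.57 TCP nest mm [ -2.8046 -38.9926  40.6854] tip z nest 18.68538674733727 F nest [-0.2087  0.1831  0.3563] w -0.002
ft_force: [-7.7, 2.5, 28.1]
t 13.82 TCP nest mm [ -2.659  -38.746   38.0941] tip z nest 16.09412589041372 F nest [-7.9111  1.6402 28.1216] w -0.001
```

The -y end is solid at +16.1 mm, where the force jumped from about 0 to 28 N. Next is the +y end.

```bash
python3 -m pendant '{"fingers":[0,0,0,0,0],"xyz":[[0,0,-0.1],[0,-0.25,0],[0,-0.28,0],[0.01,0,0.06],[0,0,0]],"roll":[0,0,0,0,0]}'|grep -E "force"; python3 plan.py -1 40 46
```

```text
ft_force: [0.1, 0.5, -0.4]
t 14.45 TCP nest mm [ 0.5295 24.3771 45.6776] tip z nest 23.677649421879224 F nest [ 0.0194  0.5282 -0.4184] w 0.003
yaw err deg (tool y - nest y) 2.036255611511866 nest axes in tool: x [ 0.9988  0.0355 -0.0339] y [ 0.036  -0.9993  0.0139] z [-0.0334 -0.0151 -0.9993]
shares [-0.0065 -0.1045 -0.0003] len mm 15.700927480681276 roll share now 0.03393759352519777
```

```bash
python3 -m pendant '{"fingers":[0,0,0],"xyz":[[0,0,-0.02],[-0.01,-0.1,0],[0,0,0.02]],"roll":[0.03,0,0]}'|grep -E "force"; python3 plan.py -1 40 46|head -1
python3 -m pendant '{"fingers":[0,0],"xyz":[[0,0,0.014],[0,0,0.014]],"roll":[0,0]}'|grep -E "force"; python3 plan.py|head -1
python3 -m pendant '{"fingers":[0,0],"xyz":[[0,0,0.014],[0,0,0.014]],"roll":[0,0]}'|grep -E "force"; python3 plan.py|head -1
python3 -m pendant '{"fingers":[0,0],"xyz":[[0,0,0.014],[0,0,0.014]],"roll":[0,0]}'|grep -E "force"; python3 plan.py|head -1
```

```text
ft_force: [-0.6, 0.7, 0.4]
t 14.82 TCP nest mm [-0.9074 22.6186 46.1123] tip z nest 24.112349332172442 F nest [-0.6326  0.6614  0.3818] w 0.0
ft_force: [-0.5, -0.6, 0.0]
t 15.07 TCP nest mm [-1.2003 22.5375 41.5318] tip z nest 19.531838980397595 F nest [-0.3914 -0.6527  0.0285] w 0.002
ft_force: [-6.4, 0.2, 26.8]
t 15.32 TCP nest mm [-1.2302 22.7    37.9955] tip z nest 15.995525400121409 F nest [-6.4053 -0.5329 26.8257] w -0.0
ft_force: [-8.8, 0.1, 23.6]
t 15.57 TCP nest mm [-1.2593 22.7087 37.9879] tip z nest 15.987939536463827 F nest [-8.7206 -0.8243 23.606 ] w -0.003
```

```bash
python3 -m pendant '{"fingers":[0],"xyz":[[0,0,-0.2]],"roll":[0]}'|grep -E "force"; python3 plan.py -1 40 60; python3 -c "
from station import env;print(env.sense()['qpos'])"
```

```text
ft_force: [-0.1, -0.7, 0.6]
t 15.7 TCP nest mm [-2.0927 21.9025 66.9977] tip z nest 44.99767141620039 F nest [-0.0582 -0.6846  0.5993] w -0.001
yaw err deg (tool y - nest y) 1.3076767383984056 nest axes in tool: x [ 0.999   0.0228 -0.0372] y [ 0.0238 -0.9994  0.0267] z [-0.0365 -0.0276 -0.999 ]
shares [ 0.0119 -0.1191  0.0496] len mm 19.43403399738852 roll share now 0.021794612306640093
[-0.08518585  0.31200875 -0.42879216  0.86659042  0.02755449  3.13957457]
```

Joint 6 is at its range limit (3.14), which stopped the y travel. I'll roll back 10° and then go to y=+40.

```bash
python3 -m pendant '{"fingers":[0,0,0],"xyz":[[0,0,0],[0.03,-0.08,0],[0.0,-0.04,0]],"roll":[-0.17,0,0]}'|grep -E "force"; python3 plan.py -1 40 47
```

```text
ft_force: [0.2, -0.1, 0.0]
t 16.07 TCP nest mm [ 0.844  41.4822 69.7437] tip z nest 47.743741467308126 F nest [ 0.2544 -0.1148  0.0291] w -0.001
yaw err deg (tool y - nest y) 11.476623786726234 nest axes in tool: x [ 0.9795  0.1989 -0.0324] y [ 0.1998 -0.9795  0.0272] z [-0.0264 -0.0331 -0.9991]
shares [-0.01    0.0122  0.1516] len mm 22.866458650172408 roll share now 0.1912770631121039
```

```bash
python3 -m pendant '{"fingers":[0,0,0],"xyz":[[-0.01,0.01,0.12],[0,0,0.04],[0,0,0.015]],"roll":[0,0,0]}'|grep -E "force"; python3 plan.py|head -1
python3 -m pendant '{"fingers":[0,0],"xyz":[[0,0,0.014],[0,0,0.014]],"roll":[0,0]}'|grep -E "force"; python3 plan.py|head -1
python3 -m pendant '{"fingers":[0,0],"xyz":[[0,0,0.014],[0,0,0.014]],"roll":[0,0]}'|grep -E "force"; python3 plan.py|head -1
```

```text
ft_force: [-7.5, -2.5, 30.3]
t 16.45 TCP nest mm [-0.8042 41.7887 45.1324] tip z nest 23.132388329128787 F nest [-7.1924 -3.2611 30.2589] w -0.002
ft_force: [-8.0, -1.5, 23.4]
t 16.7 TCP nest mm [-0.694  41.7856 45.3362] tip z nest 23.33621765350604 F nest [-7.8089 -2.3914 23.3543] w 0.004
ft_force: [-6.9, -1.3, 20.7]
t 16.95 TCP nest mm [-0.828  41.7911 45.3744] tip z nest 23.374409353934524 F nest [-6.6777 -2.001  20.7469] w 0.002
```

Here it stops at 23 mm. The finger is 28 mm wide across y, so at y=42 it overlaps the side stop. I'll lift and press again at y≈32.

```bash
python3 -m pendant '{"fingers":[0,0,0],"xyz":[[0,0,-0.1],[0.01,0.07,-0.05],[0,0,0]],"roll":[0.12,0,0]}'|grep -E "force"; python3 plan.py -1 32 47; python3 look.py p4
```

```text
ft_force: [-0.1, -0.2, -1.2]
t 17.32 TCP nest mm [ 1.8553 30.8627 68.3225] tip z nest 46.32246588556909 F nest [-0.0949 -0.1661 -1.2406] w -0.002
yaw err deg (tool y - nest y) 3.418539262841487 nest axes in tool: x [ 0.9978  0.0596 -0.0292] y [ 0.0603 -0.9979  0.0228] z [-0.0278 -0.0245 -0.9993]
shares [-0.0146 -0.0052  0.1428] len mm 21.542834194825062 roll share now 0.056975654380691444
```

View pics/p4s.png

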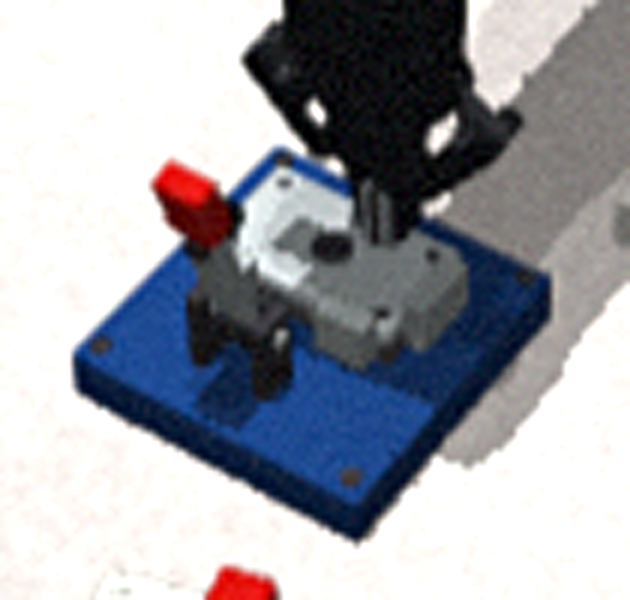

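```bash
python3 -m pendant '{"fingers":[0,0,0],"xyz":[[-0.015,-0.005,0.12],[0,0,0.03],[0,0,0.015]],"roll":[0,0,0]}'|grep -E "force"; python3 plan.py|head -1
python3 -m pendant '{"fingers":[0,0],"xyz":[[0,0,0.014],[0,0,0.014]],"roll":[0,0]}'|grep -E "force"; python3 plan.py|head -1
python3 -m pendant '{"fingers":[0,0],"xyz":[[0,0,0.014],[0,0,0.014]],"roll":[0,0]}'|grep -E "force"; python3 plan.py|head -1
```

```text
ft_force: [-0.1, -0.1, 0.7]
t 17.8 TCP nest mm [-2.5141 32.5796 41.3329] tip z nest 19.332867819990874 F nest [-0.1174 -0.0728  0.7489] w 0.003
ft_force: [-7.1, -0.9, 22.2]
t 18.05 TCP nest mm [-2.3307 32.6799 38.0019] tip z nest 16.001856987624286 F nest [-6.957  -1.654  22.2214] w -0.002
ft_force: [-7.0, 0.6, 20.2]
t 18.3 TCP nest mm [-2.3877 32.6793 38.0148] tip z nest 16.014824137406713 F nest [-7.0107 -0.1832 20.2211] w -0.006
```

The +y end is solid at 16.0 mm. A quick re-press of the -y end, then a look.

```bash
python3 -m pendant '{"fingers":[0,0,0,0,0],"xyz":[[0,0,-0.1],[0,0.25,0],[0,0.25,0],[0.01,0.02,0.06],[0,0,0.02]],"roll":[0,0,0,0,0]}'|grep -E "force"; python3 plan.py -1 -40 42
python3 -m pendant '{"fingers":[0,0],"xyz":[[0,0,0.014],[0,0,0.014]],"roll":[0,0]}'|grep -E "force"; python3 plan.py|head -1
python3 -m pendant '{"fingers":[0,0],"xyz":[[0,0,0.014],[0,0,0.014]],"roll":[0,0]}'|grep -E "force"; python3 plan.py|head -1
```

```text
ft_force: [-0.2, 0.1, -1.0]
t 18.93 TCP nest mm [  7.4567 -46.5148  43.1649] tip z nest 21.164938892812508 F nest [-0.2398  0.0656 -0.9967] w 0.002
yaw err deg (tool y - nest y) 3.4969928339795535 nest axes in tool: x [ 0.9979  0.061  -0.0237] y [ 0.0615 -0.9978  0.0232] z [-0.0223 -0.0246 -0.9995]
shares [-0.0534 -0.0466  0.0101] len mm 10.738553254906433 roll share now 0.05828321389965922
ft_force: [0.3, 0.1, -0.4]
t 19.18 TCP nest mm [  7.2076 -45.0043  38.7022] tip z nest 16.70220155126369 F nest [ 0.2964  0.0958 -0.4473] w 0.004
ft_force: [-8.6, -1.0, 27.0]
t 19.43 TCP nest mm [  7.2739 -44.8576  37.9079] tip z nest 15.907882911753845 F nest [-8.4543 -1.884  26.9727] w 0.0
```

Both ends are solid at about 16 mm. I'll let go and back off toward -y to look.

```bash
python3 -m pendant '{"fingers":[0,0,0,0],"xyz":[[0,0,-0.15],[0,0.25,-0.3],[0,0.3,-0.2],[0,0.3,0]],"roll":[0.05,0,0,0]}'|grep -E "force"; python3 plan.py 150 -40 140; python3 look.py p5
```

```text
ft_force: [0.8, 0.1, -0.3]
t 19.93 TCP nest mm [  11.7146 -172.831   136.2842] tip z nest 114.28417821466974 F nest [ 0.7414  0.2149 -0.3146] w 0.003
yaw err deg (tool y - nest y) 1.1255672378429569 nest axes in tool: x [ 0.9995  0.0196 -0.0229] y [ 0.0201 -0.9996  0.0206] z [-0.0225 -0.021  -0.9995]
shares [ 0.9387 -0.8676 -0.0277] len mm 191.78301977029042 roll share now 0.01875945396404928
```

View pics/p5t.png

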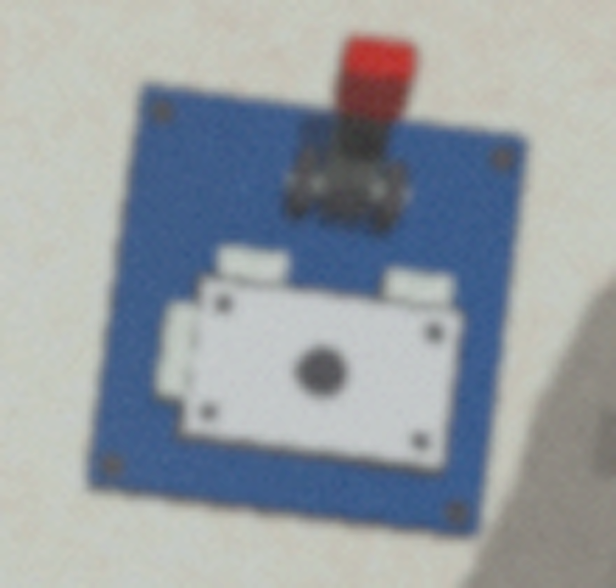

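View pics/p5s.png

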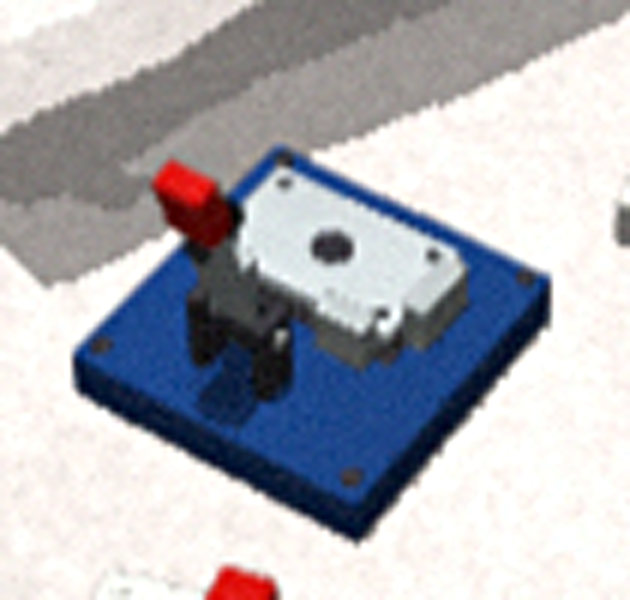

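```bash
python3 - <<'E'
from plan import *
for th in (1.8,1.9,2.0,2.05):
    p=[70-115*np.cos(th),0,33+115*np.sin(th)];g=n2w(p)
    q=proj("top",g);r=proj("scene",g)
    print(th,np.array(p),((q-[240,160])+.5)*5.6-.5,((r-[205,165])+.5)*6-.5)
E
```

```text
1.8 [ 96.1282   0.     144.9925] [376.0641  62.2932] [188.5562 174.1933]
1.9 [107.1783   0.     141.8245] [379.5562  32.1741] [172.4865 196.1708]
2.0 [117.8569   0.     137.5692] [382.6406   4.0301] [157.035  219.6283]
2.05 [123.0234   0.     135.0467] [384.019   -9.1936] [149.6036 231.8241]
```

```bash
python3 -m pendant '{"fingers":[0,0,0,0],"xyz":[[0.24,0,0],[0.24,0,0],[0.24,0,0],[0.2,0,0]],"roll":[0,0,0,0]}'|grep -E "force"; python3 plan.py 145 0 132
```

```text
ft_force: [-0.1, -0.7, 0.6]
t 20.52 TCP nest mm [ 149.1309 -169.4949  129.1325] tip z nest 107.13246140859638 F nest [-0.0492 -0.6767  0.5514] w -0.001
yaw err deg (tool y - nest y) 0.8006328555772563 nest axes in tool: x [ 0.9995  0.014  -0.0295] y [ 0.0146 -0.9996  0.0228] z [-0.0291 -0.0232 -0.9993]
shares [-0.0115 -1.1304  0.0074] len mm 169.56944241582082 roll share now 0.013343880926287605
```

```bash
python3 -m pendant '{"fingers":[0,0,0,0,0],"xyz":[[0,-0.26,0],[0,-0.26,0],[0,-0.26,0],[0,-0.26,0],[0,-0.1,0]],"roll":[0,0,0,0,0]}'|grep -E "force"; python3 plan.py 145 0 132
```

```text
ft_force: [0.4, -0.1, -0.2]
t 21.15 TCP nest mm [146.4926  12.143  128.4326] tip z nest 106.4326052659249 F nest [ 0.3574 -0.0216 -0.2447] w 0.002
yaw err deg (tool y - nest y) 0.9929667159555425 nest axes in tool: x [ 0.9992  0.0173 -0.0354] y [ 0.0182 -0.9995  0.0251] z [-0.0349 -0.0257 -0.9991]
shares [-0.0122  0.0801 -0.0254] len mm 12.743922165041713 roll share now 0.016549445265925708
```

```bash
python3 -m pendant '{"fingers":[0,0,0,0,0],"xyz":[[0,0.08,0],[-0.12,0.005,0],[-0.12,0.005,0],[-0.1,0,0],[-0.1,0,0]],"roll":[0,0,0,0,0]}'|grep -E "force"; python3 plan.py 95 0 132; python3 look.py p6
```

```text
ft_force: [2.7, 2.5, 0.2]
t 21.77 TCP nest mm [ 82.7448  -5.1952 131.0771] tip z nest 109.07711175504394 F nest [2.3818 2.7893 0.187 ] w -0.002
yaw err deg (tool y - nest y) 0.9396068294249601 nest axes in tool: x [ 0.9994  0.0164 -0.0288] y [ 0.0171 -0.9995  0.0257] z [-0.0284 -0.0262 -0.9993]
shares [ 0.0821 -0.0334 -0.0076] len mm 13.342872049881317 roll share now 0.015660113823749336
```

View pics/p6s.png

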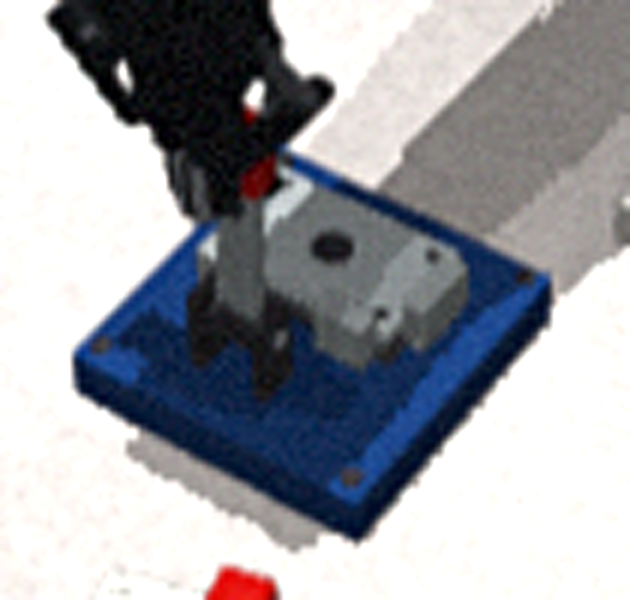

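The handle has swung from (190,185) to about (255,155) and is being pushed. Continuing along the arc.

```bash
python3 -m pendant '{"fingers":[0,0,0],"xyz":[[-0.08,-0.01,0],[-0.1,-0.01,0],[-0.1,0,0.01]],"roll":[0,0,0]}'|grep -E "force"; python3 plan.py 42 0 127
```

```text
ft_force: [2.8, -0.2, 0.5]
t 22.25 TCP nest mm [ 38.9258  -5.2026 130.1166] tip z nest 108.11664662940342 F nest [2.7705 0.0526 0.4766] w -0.001
yaw err deg (tool y - nest y) 0.8068642889423167 nest axes in tool: x [ 0.9995  0.0141 -0.0298] y [ 0.0148 -0.9996  0.0229] z [-0.0295 -0.0233 -0.9993]
shares [ 0.0216 -0.0339  0.0209] len mm 6.799343077972885 roll share now 0.01344773814903861
```

```bash
python3 -m pendant '{"fingers":[0,0,0,0],"xyz":[[-0.07,-0.015,0.015],[-0.07,-0.01,0.02],[-0.05,-0.01,0.05],[-0.04,0,0.06]],"roll":[0,0,0,0]}'|grep -E "force"; python3 plan.py -3 0 94; python3 look.py p7
```

```text
ft_force: [0.2, -0.3, 2.5]
t 22.75 TCP nest mm [  0.356   -0.0193 108.8743] tip z nest 86.87428310457078 F nest [ 0.2056 -0.2368  2.46  ] w 0.002
yaw err deg (tool y - nest y) 0.8023181394230305 nest axes in tool: x [ 0.9994  0.014  -0.0301] y [ 0.0147 -0.9997  0.0218] z [-0.0298 -0.0223 -0.9993]
shares [-0.0194  0.0018  0.0998] len mm 15.248192905860098 roll share now 0.013371968990383842
```

View pics/p7s.png

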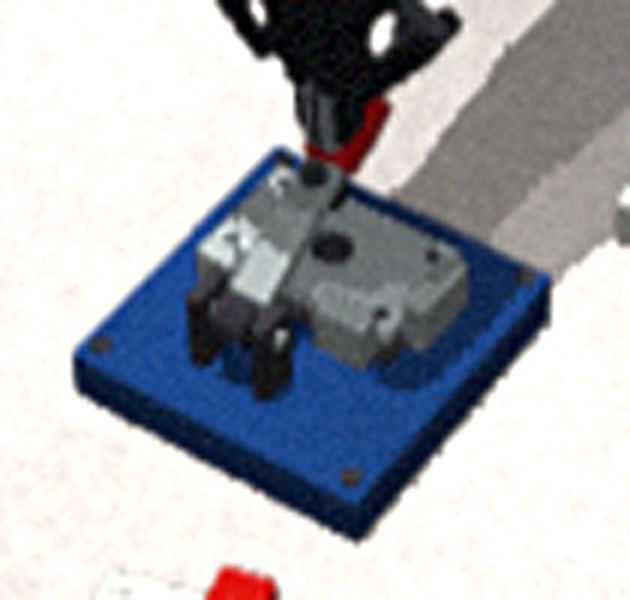

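The fingertip is on the handle's back face at (345,145) and the arm is about 30° above level. Now down.

```bash
python3 -m pendant '{"fingers":[0,0,0,0],"xyz":[[-0.05,0,0.07],[-0.04,0,0.07],[-0.035,0,0.07],[-0.02,0,0.04]],"roll":[0,0,0,0]}'|grep -E "force"; python3 plan.py -22 0 63
```

```text
ft_force: [0.4, -0.7, 1.6]
t 23.35 TCP nest mm [-24.2493   0.7048  68.5696] tip z nest 46.56962601820834 F nest [ 0.4549 -0.641   1.6403] w -0.0
yaw err deg (tool y - nest y) 0.798747227739021 nest axes in tool: x [ 0.9994  0.0139 -0.0318] y [ 0.0147 -0.9996  0.0226] z [-0.0315 -0.023  -0.9992]
shares [0.0161 0.0058 0.0365] len mm 6.047871286444977 roll share now 0.01331245379565035
```

```bash
python3 -m pendant '{"fingers":[0,0],"xyz":[[0,0,0.025],[0,0,0.02]],"roll":[0,0]}'|grep -E "force"; python3 plan.py |head -1;  python3 -m pendant '{"fingers":[0,0],"xyz":[[0,0,0.02],[0,0,0.02]],"roll":[0,0]}'|grep -E "force"; python3 plan.py |head -1;python3 -m pendant '{"fingers":[0,0],"xyz":[[0,0,0.02],[0,0,0.02]],"roll":[0,0]}'|grep -E "force"; python3 plan.py |head -1
```

```text
ft_force: [-11.2, -0.3, 41.4]
t 23.6 TCP nest mm [-25.1272   0.756   62.7138] tip z nest 40.713806529216754 F nest [-11.051   -1.5367  41.3965] w -0.0
ft_force: [-11.5, 1.2, 33.7]
t 23.85 TCP nest mm [-25.0958   0.7482  62.8027] tip z nest 40.802743037512485 F nest [-11.5648  -0.0816  33.6554] w 0.0
ft_force: [-10.3, 0.3, 32.3]
t 24.1 TCP nest mm [-25.2221   0.7634  62.7528] tip z nest 40.75275972417137 F nest [-10.3082  -0.8213  32.2956] w -0.001
```

Tip height is 40.8 mm at 32 to 41 N, against 41 mm expected with the arm level, so the clamp is closed. Retreating to look.

```bash
python3 -m pendant '{"fingers":[0,0,0,0,0,0],"xyz":[[0,0,-0.15],[0,0,-0.3],[-0.2,0.25,-0.2],[-0.1,0.35,0],[0,0.35,0],[0,0,0]],"roll":[0,0,0,0,0,0]}'|grep -E "force"; python3 plan.py|head -1; python3 look.py p8; python3 -c "
from h import *
cam('scene','sceneF');cam('top','topF')"
```

```text
ft_force: [0.8, 1.6, -0.4]
t 24.85 TCP nest mm [ -65.1957 -148.1417  163.0313] tip z nest 141.03130804534666 F nest [ 0.6516  1.6326 -0.3693] w -0.0
```

View pics/p8t.png

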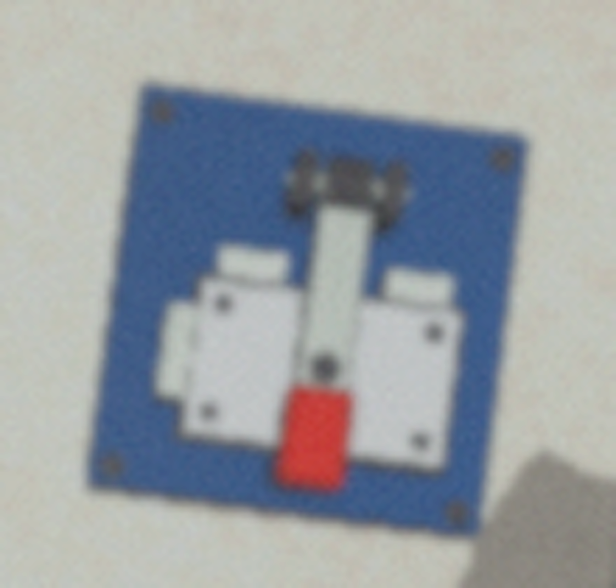

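View pics/p8s.png

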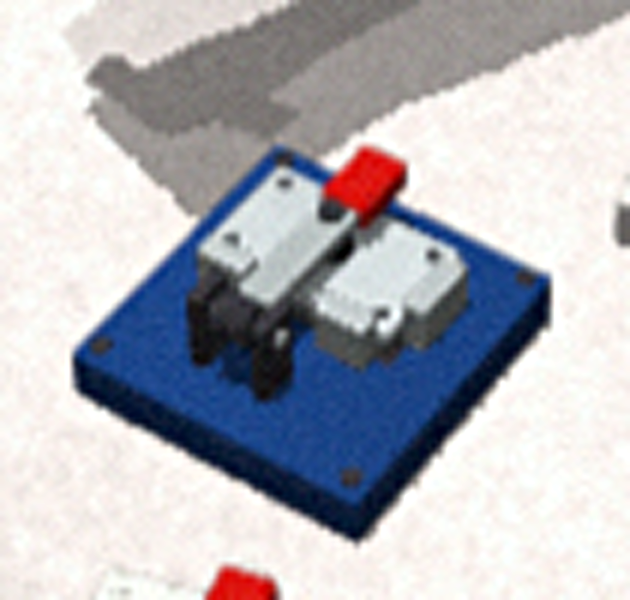

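View pics/sceneF.png

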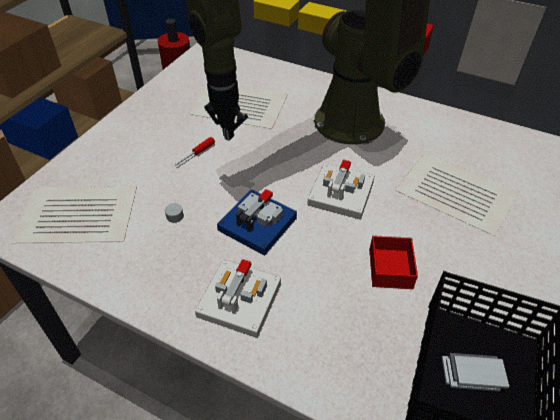

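View pics/topF.png

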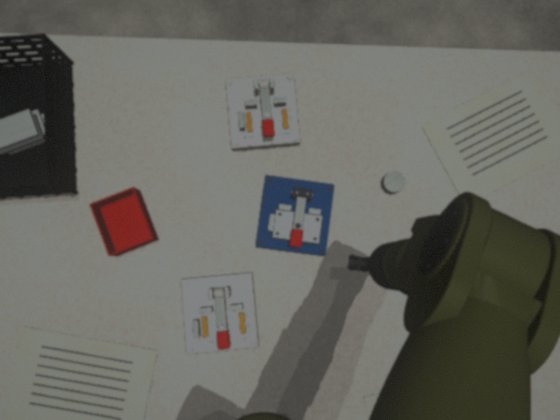

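The clamp is closed, with the handle at (315,438) in the crop. The pile is square against the stops, the bystanders haven't moved, and the arm is clear. Handing in.

```bash
python3 -c "
from station import env
print(env.sign_off())"
```

```text
the job is handed in; nothing more can be done
None
```

The plates are squared, seated and clamped, and I handed the job in at about 25 s of the 69 s allowed; no verdict was reported.

- **Squaring:** I pushed the pile against the rear stops with both fingers, then against the side stop, then against the rear stops again. The second rear push stopped at the same place as the first, at about 10 N.
- **Seating:** I pressed each end until the force rose steeply to 20–28 N. The top face was then at 15.9–16.1 mm, against 16 mm when seated.
- **Clamp:** After letting go, I pushed the red handle over from behind and down. The handle top read 40.8 mm at 32–41 N, against 41 mm with the arm level.

The last pictures show the pile flush with the stops, the clamp level, the other things where they were and the robot touching nothing.

Three things did not go as planned:
- **Joint limit:** The first move to the +y end stopped at y = 22.7 mm because the last joint was at its range limit. It stayed within its range, and I rolled the tool back before going on.
- **Side stop touched:** My next press there, at y ≈ 42 mm, stopped about 7 mm above the seated height at about 30 N. I take this to be a fingertip on the steel side stop. I lifted and pressed again at y ≈ 33 mm instead of the nominal 40 mm.
- **Camera disagreement:** The two cameras differed by 4–5 mm on the nest's position. I used a position between them, and the contact readings agreed with it to about 1.3 mm.

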